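# Close the leak tester's port with its bayonet plug and hold it sealed

## Task

Take the black-gripped bayonet plug by its grip, enter its two lugs into the two slots of the leak tester's port, push it fully home against the spring so that its flange lies flush on the ring, and twist it a quarter turn clockwise (seen from above) to the stop. The port has no catch, so finish while still gripping the plug and holding it pressed flush at the stop: do not let go. Leave the other things on the bench where they stand.

Things in the scene. Friction and masses are not known exactly. Their poses are not given: they have to be found in the camera images.
- plug: Loose bayonet plug standing upright on the bench, 66 mm tall, about 0.15 kg; origin: centre of its foot, z up. Steel spigot 36 mm across (z 0 to 26 mm, foot chamfered), aluminium flange 60 mm across (z 26 to 32), black flat grip on top. Two lugs at the foot stick out on its +x and -x sides: 8 mm wide, z 0 to 6, to 24 mm from the axis; white marks on the flange show them. Same after half a turn.
- plug_grip (a point): Middle of the plug's black grip, on its axis, 52 mm above its foot. The grip is 44 mm long along the plug's x (the line of the lugs), 20 mm thick along its y, from 32 to 66 mm above the foot; take it by the two flat sides 20 mm apart.
- plug_seat (a point): Centre of the underside of the plug's flange, on its axis, 26 mm above its foot; coincides with port_mouth when the plug is home (foot then 30 mm above the bench).
- tester: Leak tester, fixed on the bench: white housing 125x110 mm, 24 mm high, with an upright aluminium bayonet port and a small dial gauge. Origin: on the port's axis at bench level, z up. The port ring is 68 mm across, its top 56 mm above the bench, bore 39 mm; two slots for the lugs, 12 mm wide, on its +x and -x sides (white marks). Same after half a turn.
- port_mouth (a point): Centre of the port's mouth, on its axis, 56 mm above the bench. The slots run straight down through a collar 16 mm thick. Under it (plug within 4 mm of home) the lugs swing clockwise seen from above (negative about z) by about 82 degrees to a hard stop; red marks on the ring show where they then are. They cannot swing the other way.
- seal (a joint): How far the sprung seal in the port is pressed down, in m: 0 free (its top 10 mm below the mouth), 0.016 with the plug home. The spring pushes up with about 3 N at first touch, 10 N with the lugs just below the collar, 12 N at home. No catch: a plug let go rises 4 mm until its lugs lie under the collar.
- loupe: Bystander: black eye loupe, 36 mm cup; origin at the centre of its underside. Leave it where it stands.
- parts_pot_0: Bystander: small white-lidded parts pot, 42 mm across, 20 mm tall; origin at the centre of its underside. Leave it where it stands.
- parts_pot_1: Bystander: small brass-coloured parts pot with dark lid, 42 mm across, 20 mm tall; origin at the centre of its underside. Leave it where it stands.
- dust_dome: Bystander: pale round dust cover with a black knob, 69 mm across, 42 mm tall; origin at the centre of its underside. Leave it where it stands.
- oil_block: Bystander: black block with four coloured wells, 26x88x16 mm; origin at the centre of its underside. Leave it where it stands.
There are look-alikes about, which are no part of the job. Leave any pink look-alike of the plug alone.

How it is judged:
By the outcome, as a careful person would: the job done as asked, in the order asked, and still so for the second after the job is handed in, while the arm keeps its last pose, push and grip.
It also fails if it takes over 38 s, if anything falls off the work surface, if the arm or the gripper's body presses on something with over 40 N, if the wrist force passes 120 N, or if a joint passes its speed limit or range.

## Robot

A 6-joint arm with a two-finger parallel gripper is mounted at the origin on a cart in front of the work surface, level with it; the furniture and walls round the work are solid. World frame = base frame: x ahead of the robot, y to its left, z up, the work surface at z = 0. Lengths are in mm, angles in degrees, forces in N, time in s.
With the tool pointing down it reaches from about 300 to 850 mm from the base axis. Payload 4.2 kg.
Tool frame: the origin (TCP) lies on the mounting face of the last link; the fingertips stand 191 mm ahead of it and the grasp point (between the pads) lies 172 mm ahead of it; z points along the fingers, y is the direction in which the jaws open and shut (so a half turn about z gives the same grasp; the last joint's range is limited). The gripper opens to 91 mm and grips with 3 to 60 N. Pads are 32 mm wide; open, the fingers measure 118 mm over their backs; the gripper's body (76 mm by 178 mm) begins 60 mm behind the grasp point.
Start: joints at [41.941, 18.312, 89.639, -0, 72.044, -1.146], TCP at [419.934, 392.782, 404.776] pointing down, gripper open.
Joint ranges: [-177.97, 177.97], [-48.28, 115.42], [12.27, 149.76], [-77.06, 257.06], [2.81, 150.46], [-146.56, 146.56]. Speed limits (degrees/s): [147.25, 147.25, 180, 180, 180, 180].

## Interface

Orientations are given as [roll, pitch, yaw] about the fixed x, y, z axes, in that order (R = Rz(yaw) Ry(pitch) Rx(roll)).
In Python, from workcell import env gives the robot as it stands.
- The arm moves only by the shell command python3 -m handwheel 'ROWS' [FORCE]. ROWS is JSON, a list of rows, each an object with "gripper": the opening in per cent of the stroke, from 0 (shut) to 100 (fully open); "travel": the shift along the tool's x, y, z in m, a list of three; "twist": the turn about the tool's z in rad. In form: [{"gripper": gripper, "travel": [x, y, z], "twist": twist}, ...]. A call has 1 to 5 rows; each row shifts and turns the commanded pose from where the row before left it, along the tool's axes as they then stand; what a row does not reach is not made up. A row lasts 1/12 s, in which the tool goes at most 41.7 mm and 7.16 degrees, less where a joint would pass 70% of its speed; a pose out of reach is approached as far as the arm can. A call with a gripper value outside its range is refused whole. The fingers move at their own pace and stop on an object; FORCE is the grip in N (left out, the last holds). Time passes only in rows, so rows that do not move let the fingers close. It gives the time, the measured TCP pose, the force and the opening at its end, in the units of the state.
- env.state(): the state, without advancing time (a new reading comes with each control period).
- env.grab_frame(name): name is "scene" or "side" or "wrist"; returns a dict with "frame" (384x512x3 uint8, red, green, blue), "intrinsics" (3x3 intrinsics, pixels), "k1" (the pictures are not rectified: a ray, as slopes to the right and down, at radius r is drawn at 1 + k1 r^2 times it, then the intrinsics apply), "extrinsics" (4x4, takes a point from camera to world coordinates). Camera axes: x right, y down, z forward; pixel columns grow to the right and rows downward; lengths in mm; the calibration is good to about 2 mm. A picture is of the moment at which its call begins. There is no depth.
- env.job_done(): hands the job in, once; it reports no verdict.
Trained networks look in the newest picture that a camera, given by its name, has taken for a name from the list of things; names that differ only in an ending like _2 or _b are one class to them, and where a whole thing is asked for, a point or a joint stands for the part that bears it (a point fixed in the world has none). Each returns a list of dicts, best first, with "confidence" (0 to 1); they miss things now and then, are a little off and sometimes report something else, mostly with a low value. They report only what shows in the picture. A call takes as long as a camera call. They do not tell look-alikes from the thing itself.
- env.trace(camera, thing): "pixels" (384x512 bool, what is visible of it) and "uv" ([column, row] in pixels, amid what is visible of it).
- env.pinpoint(camera, thing): "uv" ([column, row] in pixels: a listed point, or the origin of a listed thing).
The state is a dict: "time_s": time; "qpos": joint angles; "qvel": joint speeds; "effort": joint torques, N m; "ee_pos": TCP position; "ee_rot": TCP orientation; "force": force on the tool from outside, world axes, zero at the start; "torque": the same for the moment, N m; "gripper_width": finger opening in mm.
Only numpy, scipy, OpenCV 4.12 (cv2) and the standard library are available. Lean on these libraries where they do the work, as an engineer would, in place of code of your own. Each camera call takes 0.05 s, during which the arm holds its last target. There are 200 camera calls.

## Working session

There is one attempt and no reset: what is moved stays moved. The work goes in short steps, Python scripts to look and compute and a shell command to move; the robot and the scene stay as the last step left them, time stands still between calls to the robot, and variables do not carry over. Pictures are saved under pics/ and viewed, about 8 in all and at most 12, crops included, and the job is handed in when it is done.

```bash
mkdir -p pics; cat > h.py <<'E'
import numpy as np, cv2
from workcell import env
def ray(f,uv):
    K=np.array(f["intrinsics"]);k=f["k1"];T=np.array(f["extrinsics"])
    d=np.array([(uv[0]-K[0,2])/K[0,0],(uv[1]-K[1,2])/K[1,1]]);s=d.copy()
    for _ in range(20): s=d/(1+k*(s@s))
    v=T[:3,:3]@np.array([s[0],s[1],1]);return T[:3,3],v/np.linalg.norm(v)
def atz(f,uv,z):
    o,v=ray(f,uv);return o+v*(z-o[2])/v[2]
def proj(f,p):
    K=np.array(f["intrinsics"]);T=np.array(f["extrinsics"])
    c=T[:3,:3].T@(np.array(p,float)-T[:3,3]);s=c[:2]/c[2];s=s*(1+f["k1"]*(s@s))
    return K[0,0]*s[0]+K[0,2],K[1,1]*s[1]+K[1,2]
E
python3 - <<'E'
from h import *
ims=[]
for c in ["scene","side","wrist"]:
    f=env.grab_frame(c);ims.append(f["frame"])
    print(c,np.array(f["extrinsics"])[:3,3].round())
    for t,z in [("plug_grip",52),("plug",0),("port_mouth",56),("tester",0)]:
        for r in env.pinpoint(c,t)[:3]: print(t,np.round(r["uv"],1),round(r["confidence"],2),atz(f,r["uv"],z).round(1))
cv2.imwrite("pics/a.png",cv2.resize(cv2.vconcat([cv2.hconcat(ims[:2]),cv2.hconcat([ims[2],ims[2]*0])]),(800,600),interpolation=cv2.INTER_AREA)[:,:,::-1])
print(env.state())
E
```

```text
scene [ -9. 888. 906.]
plug_grip [267.3 181.1] 0.78 [495.9 283.9  52. ]
plug_grip [183.  302.7] 0.72 [403.5 648.6  52. ]
plug_grip [270.2 187.6] 0.32 [476.5 295.4  52. ]
plug [268.1 194.8] 0.83 [493.9 281.6  -0. ]
plug [187.  310.8] 0.82 [408.2 641.3   0. ]
port_mouth [327.  122.7] 0.93 [515.2   7.8  56. ]
tester [323.  139.5] 0.73 [514.5  17.9   0. ]
side [1107.  188.  799.]
plug_grip [372.6 142.3] 0.97 [394.  655.6  52. ]
plug_grip [242.9 191.1] 0.71 [481.6 284.   52. ]
plug [244.6 207. ] 0.94 [490.2 284.5   0. ]
plug [366.2 162.3] 0.79 [414.7 639.5  -0. ]
tester [133.5 239.1] 0.98 [524.4   8.5   0. ]
tester [274.9 169.6] 0.5 [383.4 390.1   0. ]
wrist [372. 445. 384.]
plug [384.3  14. ] 0.76 [406.2 642.1   0. ]
port_mouth [134.  229.9] 0.17 [359.1 245.   56. ]
tester [239.3 144.6] 0.26 [385.7 403.2   0. ]
{'time_s': 0.75, 'qpos': array([ 4.19399761e+01,  1.83091336e+01,  8.96390011e+01,  1.65476081e-03,
        7.20435160e+01, -1.14902709e+00]), 'qvel': array([ 0.03367393,  0.03135652, -0.04413234, -0.10630849, -0.00219205,
        0.08977733]), 'effort': array([-1.48301286e-03, -4.12273407e+01, -2.32203895e+01,  7.27943424e-02,
        3.77201987e-02, -5.98332605e-06]), 'ee_pos': array([419.92788693, 392.77449073, 404.80367437]), 'ee_rot': array([ 1.79991621e+02, -1.40648885e-03,  1.33088493e+02]), 'force': array([ 1.17278786,  0.26678046, -0.06533557]), 'torque': array([-0.00439319,  0.00491123,  0.01549418]), 'gripper_width': 91.16604533010307}
```

View pics/a.png

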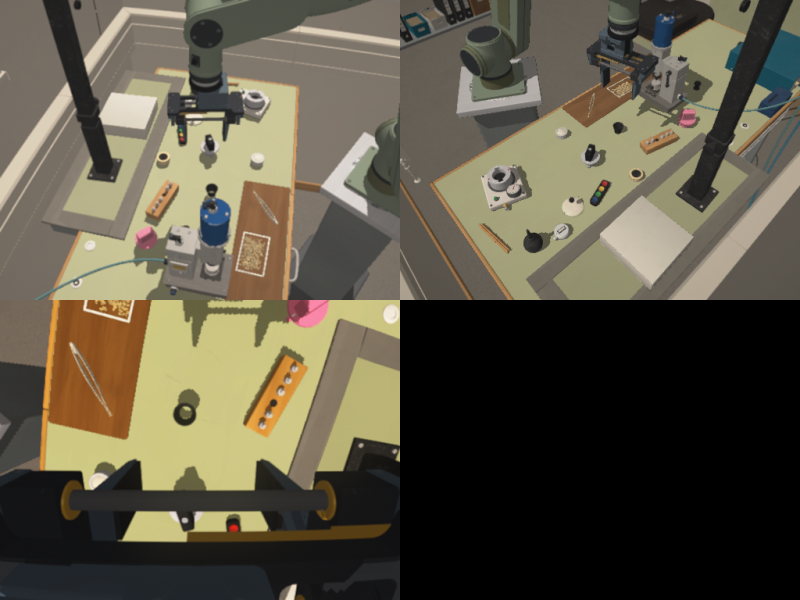

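The picture shows the black-gripped plug at about scene (267,183) and side (243,192), the tester at scene (326,125) and side (133,239), and a pink look-alike elsewhere. I'll enlarge the plug and tester.

```bash
python3 - <<'E'
from h import *
A=env.grab_frame("scene");B=env.grab_frame("side");W=env.grab_frame("wrist")
cr=lambda f,u,v,w=28:cv2.resize(f["frame"][v-w:v+w,u-w:u+w],(400,300) if 0 else (300,300),interpolation=cv2.INTER_CUBIC)
im=cv2.vconcat([cv2.hconcat([cr(A,267,187),cr(A,322,128,40)]),cv2.hconcat([cr(B,244,196),cr(B,133,238,40)])])
cv2.imwrite("pics/b.png",im[:,:,::-1])
print(np.array(W["extrinsics"]).round(3),np.array(W["intrinsics"]),W["k1"],A["intrinsics"][0],A["k1"])
def tri(a,b):
    (o,v),(p,w)=ray(A,a),ray(B,b);M=np.c_[v,-w];s=np.linalg.lstsq(M,p-o,rcond=None)[0]
    return (o+v*s[0]+p+w*s[1])/2,np.linalg.norm(o+v*s[0]-p-w*s[1])
for t in ["plug_grip","plug","port_mouth","tester"]:
    a=env.pinpoint("scene",t);b=env.pinpoint("side",t)
    for x in a[:2]:
        for y in b[:2]: print(t,tri(x["uv"],y["uv"]),np.round(x["uv"]),np.round(y["uv"]))
E
```

```text
[[ 7.30000e-01  6.61000e-01  1.72000e-01  3.72411e+02]
 [ 6.83000e-01 -7.07000e-01 -1.84000e-01  4.44827e+02]
 [ 0.00000e+00  2.52000e-01 -9.68000e-01  3.84180e+02]
 [ 0.00000e+00  0.00000e+00  0.00000e+00  1.00000e+00]] [[291.40898299   0.         253.64965508]
 [  0.         291.40898299 189.15449027]
 [  0.           0.           1.        ]] -0.06533362917603987 [469.94261751   0.         260.35064433] -0.11674022522198792
plug_grip (array([467.2661498 , 483.2224409 , 209.58101112]), np.float64(214.6690483589619)) [267. 179.] [373. 145.]
plug_grip (array([470.38652667, 343.8997254 , 115.19668986]), np.float64(38.454223439772264)) [267. 179.] [274. 169.]
plug_grip (array([406.08781617, 648.91627369,  55.57077103]), np.float64(1.3305848688587703)) [182. 301.] [373. 145.]
plug_grip (array([408.33373986, 506.44529789, -28.40428791]), np.float64(247.3758449751375)) [182. 301.] [274. 169.]
plug (array([495.26287838, 277.72981305,   2.48206082]), np.float64(3.209271306334673)) [269. 193.] [243. 209.]
plug (array([461.6987431 , 476.15192152, 166.63467872]), np.float64(208.84708096811113)) [269. 193.] [364. 157.]
plug (array([ 439.31036867,  445.74326194, -152.8805568 ]), np.float64(318.98500338008455)) [186. 312.] [243. 209.]
plug (array([402.20488269, 640.77517655,   6.14176312]), np.float64(9.729001261796363)) [186. 312.] [364. 157.]
port_mouth (array([513.0766854 ,   3.8417256 ,  49.10863599]), np.float64(9.389137043567022)) [327. 125.] [124. 223.]
tester (array([518.12788089,   8.89769676,   1.81108921]), np.float64(1.9744254313018248)) [324. 137.] [134. 237.]
```

View pics/b.png

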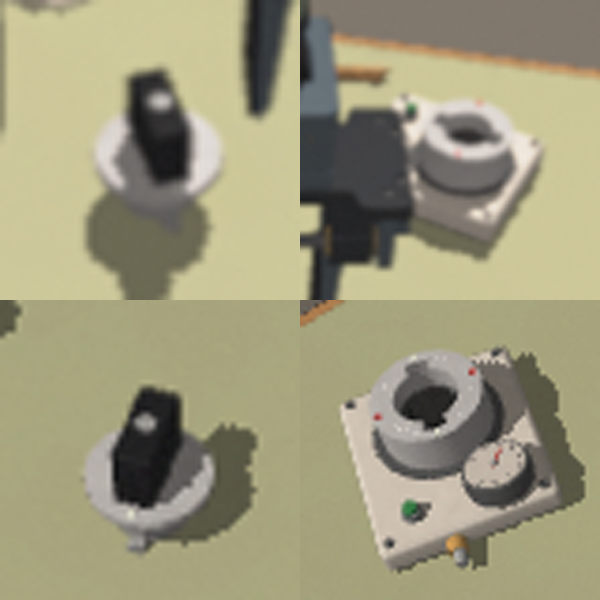

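```bash
python3 -m handwheel '[{"gripper":100,"travel":[-0.0326,-0.0048,0.018],"twist":0},{"gripper":100,"travel":[-0.0326,-0.0048,0.018],"twist":0},{"gripper":100,"travel":[-0.0326,-0.0048,0.018],"twist":0},{"gripper":100,"travel":[-0.0326,-0.0048,0.018],"twist":0},{"gripper":100,"travel":[-0.0326,-0.0048,0.018],"twist":0}]'
python3 -m handwheel '[{"gripper":100,"travel":[0,0,0],"twist":0},{"gripper":100,"travel":[0,0,0],"twist":0}]'
python3 - <<'E'
from h import *
f=env.grab_frame("wrist")
for t,z in [("plug_grip",52),("plug",0)]:
    for r in env.pinpoint("wrist",t)[:2]: print(t,np.round(r["uv"],1),round(r["confidence"],2),atz(f,r["uv"],z).round(1))
cv2.imwrite("pics/c.png",cv2.resize(f["frame"],(768,576),interpolation=cv2.INTER_CUBIC)[:,:,::-1])
E
```

```text
time_s: 1.72
ee_pos: [514.3, 256.1, 314.2]
ee_rot: [180.0, 0.0, 133.1]
force: [1.0, 0.6, 0.1]
gripper_width: 91.4
time_s: 1.88
ee_pos: [514.3, 256.0, 313.7]
ee_rot: [-179.9, -0.1, 132.9]
force: [-0.5, 0.2, -0.3]
gripper_width: 90.9
plug_grip [258.4 162.1] 0.81 [496.1 281.9  52. ]
plug [259.5 153.7] 0.69 [497.4 283.3   0. ]
```

View pics/c.png

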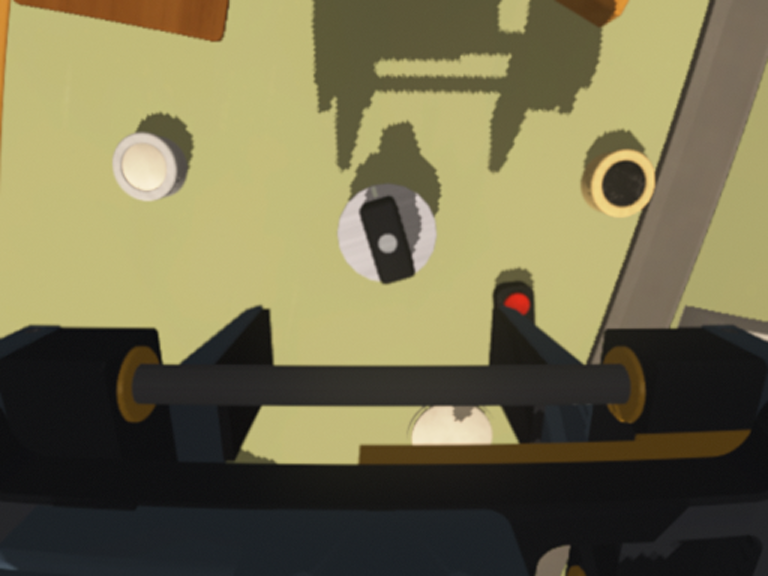

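```bash
python3 - <<'E'
from h import *
f=env.grab_frame("wrist");g=cv2.cvtColor(f["frame"],cv2.COLOR_RGB2GRAY)
P=lambda x,y,z:atz(f,(x/1.5,y/1.5),z)
for z,pts in [(32,[(387,233),(338,233),(436,233),(387,184),(387,282)]),(66,[(361,206),(395,197),(414,274),(380,283),(388,243)]),(16,[(497,285),(534,285),(517,304)])]:
    for p in pts: print(z,p,P(*p,z)[:2].round(1))
# black blob
m=(g[110:200,215:300]<45).astype(np.uint8);n,l,s,c=cv2.connectedComponentsWithStats(m)
i=1+np.argmax(s[1:,4]);ys,xs=np.where(l==i);pts=np.array([atz(f,(x+215,y+110),66)[:2] for x,y in zip(xs,ys)],np.float32)
print(s[i],cv2.minAreaRect(pts))
T=env.state()
print(T["ee_pos"],T["ee_rot"])
for r in env.trace("wrist","oil_block")[:1]:
    ys,xs=np.where(r["pixels"]);print("oil",r["confidence"],[atz(f,(x,y),16)[:2].round() for x,y in [(xs.min(),ys[xs.argmin()]),(xs.max(),ys[xs.argmax()]),(xs[ys.argmin()],ys.min())]])
A=env.grab_frame("scene");print([ (r["confidence"],atz(A,r["uv"],0).round()) for r in env.pinpoint("scene","oil_block")[:2]])
E
```

```text
32 (387, 233) [494.4 286.5]
32 (338, 233) [472.8 266.3]
32 (436, 233) [516.  306.8]
32 (387, 184) [474.5 307.6]
32 (387, 282) [515.4 264.3]
66 (361, 206) [471.2 290.6]
66 (395, 197) [480.9 306. ]
66 (414, 274) [516.6 283.4]
66 (380, 283) [506.6 267.2]
66 (388, 243) [494.8 286.1]
16 (497, 285) [573.1 309.9]
16 (534, 285) [591.3 326.9]
16 (517, 304) [592.7 310.2]
[  24   23   34   57 1044] ((492.76898193359375, 284.5753173828125), (18.575428009033203, 42.98216247558594), 59.573238372802734)
[513.41937018 258.42785871 315.71011334] [1.79892302e+02 1.09015250e-02 1.33163086e+02]
oil 0.8 [array([572., 303.]), array([594., 320.]), array([579., 318.])]
[(0.81, array([627., 279.,   0.])), (0.72, array([581., 409.,  -0.]))]
```

The plug's flange is centred at about (387,233) in this view, with the grip corners at (361,206) and (414,274). That puts the plug at (494.3, 286.3) with its lug line at about -32.5°. Next I align over it, descend and close.

```bash
python3 -m handwheel '[{"gripper":100,"travel":[0.0172,0.0028,0],"twist":0},{"gripper":100,"travel":[0.0172,0.0028,0],"twist":0},{"gripper":100,"travel":[0,0,0],"twist":-0.1255},{"gripper":100,"travel":[0,0,0],"twist":-0.1255},{"gripper":100,"travel":[0,0,0],"twist":0}]' 30
python3 -m handwheel '[{"gripper":60,"travel":[0,0,0.029],"twist":0},{"gripper":60,"travel":[0,0,0.03],"twist":0},{"gripper":60,"travel":[0,0,0.029],"twist":0},{"gripper":60,"travel":[0,0,0],"twist":0}]'
python3 -m handwheel '[{"gripper":30,"travel":[0,0,0],"twist":0},{"gripper":30,"travel":[0,0,0],"twist":0},{"gripper":10,"travel":[0,0,0],"twist":0},{"gripper":10,"travel":[0,0,0],"twist":0},{"gripper":0,"travel":[0,0,0],"twist":0}]' 15
```

```text
time_s: 2.65
ee_pos: [493.8, 287.1, 315.2]
ee_rot: [180.0, 0.0, 147.6]
force: [-0.4, -0.2, -0.1]
gripper_width: 91.3
time_s: 2.98
ee_pos: [492.4, 285.5, 222.1]
ee_rot: [-179.5, -0.3, 147.3]
force: [-0.2, 0.1, -0.1]
gripper_width: 67.6
time_s: 3.4
ee_pos: [494.7, 286.5, 228.3]
ee_rot: [179.9, 0.1, 147.4]
force: [-0.1, -0.3, -0.0]
gripper_width: 34.0
```

```bash
python3 -m handwheel '[{"gripper":0,"travel":[0,0,0],"twist":0},{"gripper":0,"travel":[0,0,0],"twist":0},{"gripper":0,"travel":[0,0,0],"twist":0},{"gripper":0,"travel":[0,0,0],"twist":0},{"gripper":0,"travel":[0,0,0],"twist":0}]' 45
python3 -m handwheel '[{"gripper":0,"travel":[0,0,0],"twist":0},{"gripper":0,"travel":[0,0,0],"twist":0}]' 45
```

```text
time_s: 3.82
ee_pos: [494.3, 286.2, 227.2]
ee_rot: [180.0, 0.0, 147.4]
force: [-1.2, -0.7, 4.8]
gripper_width: 20.1
time_s: 3.98
ee_pos: [494.3, 286.2, 227.2]
ee_rot: [180.0, 0.0, 147.4]
force: [-0.9, -0.9, 4.9]
gripper_width: 19.7
```

```bash
python3 -m handwheel '[{"gripper":0,"travel":[0,0,-0.02],"twist":0},{"gripper":0,"travel":[0,0,-0.03],"twist":0},{"gripper":0,"travel":[0,0,-0.03],"twist":0},{"gripper":0,"travel":[0,0,-0.03],"twist":0}]'
python3 -m handwheel '[{"gripper":0,"travel":[-0.0225,-0.0222,0],"twist":0},{"gripper":0,"travel":[-0.0225,-0.0222,0],"twist":0},{"gripper":0,"travel":[-0.0225,-0.0222,0],"twist":0},{"gripper":0,"travel":[-0.0225,-0.0222,0],"twist":0},{"gripper":0,"travel":[-0.0225,-0.0222,0],"twist":0}]'
python3 -m handwheel '[{"gripper":0,"travel":[-0.0225,-0.0222,0],"twist":0},{"gripper":0,"travel":[-0.0225,-0.0222,0],"twist":0},{"gripper":0,"travel":[-0.0225,-0.0222,0],"twist":0},{"gripper":0,"travel":[-0.0225,-0.0222,0],"twist":0},{"gripper":0,"travel":[-0.0225,-0.0222,0],"twist":0}]'
python3 -m handwheel '[{"gripper":0,"travel":[0,0,0],"twist":0},{"gripper":0,"travel":[0,0,0],"twist":0},{"gripper":0,"travel":[0,0,0],"twist":0}]'
python3 - <<'E'
from h import *
f=env.grab_frame("wrist")
for t,z in [("port_mouth",56),("tester",0)]:
    for r in env.pinpoint("wrist",t)[:2]: print(t,np.round(r["uv"],1),round(r["confidence"],2),atz(f,r["uv"],z).round(1))
s=env.state();print(s["ee_pos"],s["ee_rot"],s["force"],s["gripper_width"])
cv2.imwrite("pics/d.png",cv2.resize(f["frame"][:300,100:400],(600,600),interpolation=cv2.INTER_CUBIC)[:,:,::-1])
E
```

```text
time_s: 4.32
ee_pos: [494.2, 286.3, 337.1]
ee_rot: [-179.9, -0.0, 147.4]
force: [0.8, -0.0, -1.3]
gripper_width: 20.0
time_s: 4.73
ee_pos: [529.4, 130.9, 336.2]
ee_rot: [-180.0, -0.0, 147.4]
force: [0.8, -0.4, -1.4]
gripper_width: 19.7
time_s: 5.15
ee_pos: [564.5, -23.5, 336.1]
ee_rot: [180.0, -0.0, 147.4]
force: [0.1, 0.4, -1.6]
gripper_width: 19.9
time_s: 5.4
ee_pos: [564.2, -21.8, 336.1]
ee_rot: [180.0, -0.1, 147.4]
force: [0.1, -0.5, -1.5]
gripper_width: 19.5
port_mouth [249.7 129.9] 0.59 [515.    6.6  56. ]
tester [252.7 128.6] 0.83 [517.6   7.8   0. ]
tester [253.9 246.1] 0.24 [632.9 -64.4   0. ]
[564.16059586 -20.87136176 336.56912825] [ 1.79992676e+02 -2.58695663e-02  1.47494559e+02] [-0.40138552  0.5019975  -1.95937514] 20.077194254191404
```

View pics/d.png

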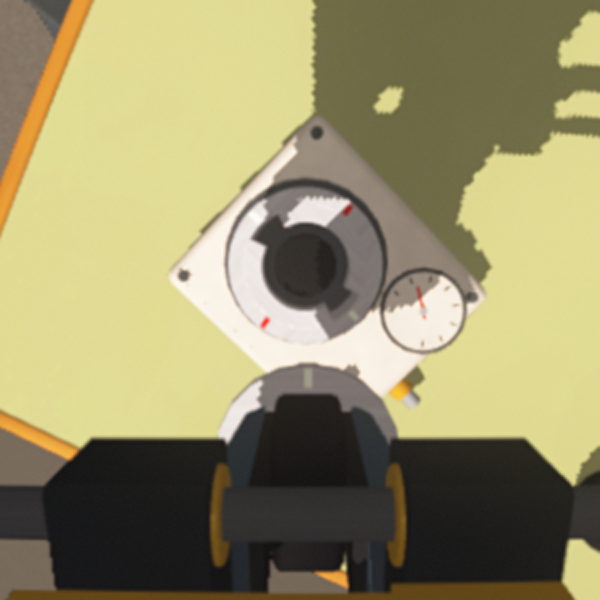

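The port is centred at about (305,261) in this crop. Its slot marks are at (257,215) and (353,316), the red marks at (348,210) and (264,323), and the held plug's mark at (308,377).

```bash
cat > m.py <<'E'
from h import *
def meas(f,c0,z=56,R=34):
    g=cv2.GaussianBlur(cv2.cvtColor(f["frame"],cv2.COLOR_RGB2GRAY),(0,0),.8).astype(float);out={}
    # radial search in world plane z around c0 for bore edge (dark inside) ; fit circle
    for name,r0,r1,zz,sg in [("bore",14,25,z,1)]:
        c=np.array(c0,float)
        for it in range(4):
            P=[]
            for a in np.arange(0,360,3):
                d=np.array([np.cos(np.radians(a)),np.sin(np.radians(a))]);rr=np.arange(r0,r1,.25)
                uv=np.array([proj(f,[*(c+d*r),zz]) for r in rr],np.float32)
                v=cv2.remap(g.astype(np.float32),uv[None,:,0],uv[None,:,1],cv2.INTER_LINEAR)[0]
                dv=sg*np.diff(v);i=dv.argmax()
                if dv[i]>1.5: P.append(c+d*rr[i])
            P=np.array(P);A=np.c_[2*P,np.ones(len(P))];w=np.ones(len(P))
            for _ in range(15):
                s=np.linalg.lstsq(A*w[:,None],(P**2).sum(1)*w,rcond=None)[0];r=np.sqrt(s[2]+s[:2]@s[:2])
                e=np.abs(np.linalg.norm(P-s[:2],axis=1)-r);w=1/(1+(e/.5)**2)
            c=s[:2]
        out[name]=(c.round(2),r.round(2),int((e<.6).sum()),len(P))
    return out
E
python3 - <<'E'
from m import *
f=env.grab_frame("wrist");print(meas(f,(516,8)))
P=lambda x,y,z:atz(f,(100+x/2-.25,y/2-.25),z)[:2]
a,b=P(257,215,56),P(353,316,56);c,d=P(348,210,56),P(264,323,56)
for p,q in((a,b),(c,d)): print(p.round(1),q.round(1),((p+q)/2).round(2),np.degrees(np.arctan2(*(q-p)[::-1])),np.linalg.norm(q-p))
# red centroids
h=f["frame"].astype(int);m=((h[...,0]-h[...,1]>60)&(h[...,0]-h[...,2]>60)).astype(np.uint8);n,l,s,ce=cv2.connectedComponentsWithStats(m[90:170,205:300])
R=[atz(f,ce[i]+[205,90],56)[:2] for i in range(1,n)];print([(r.round(1),s[i+1,4]) for i,r in enumerate(R)])
st=env.state();t=st["ee_pos"][:2];y=np.radians(147.4);X=np.array([np.cos(y),np.sin(y)]);Y=np.array([np.sin(y),-np.cos(y)])
zf=336.2-227.2+32
for q in [(308,369),(308,386),(308,363)]:
    w=P(*q,zf)-[564.2,-21.8];print("flange mark rel tool",q,w@X,w@Y)
E
```

```text
{'bore': (array([518.46,   6.92]), np.float64(18.77), 93, 120)}
[488.8   2.1] [548.6  14.1] [518.69   8.11] 11.356041867618668 60.95183661976571
[508.1  36.3] [529.8 -21.3] [518.95   7.51] -69.45919579708816 61.593899548394035
[(array([507.9,  35.4]), np.int32(14)), (array([529.3, -21.7]), np.int32(17))]
flange mark rel tool (308, 369) 28.54570565707896 1.5985373532679046
flange mark rel tool (308, 386) 23.10408683771902 1.6093169134172836
flange mark rel tool (308, 363) 30.44689907353959 1.5947728303987825
```

```bash
python3 -m handwheel '[{"gripper":0,"travel":[0.0069,0.0197,0],"twist":0},{"gripper":0,"travel":[0.007,0.0197,0],"twist":0},{"gripper":0,"travel":[0,0,0],"twist":-0.1112},{"gripper":0,"travel":[0,0,0],"twist":-0.1112},{"gripper":0,"travel":[0,0,0],"twist":-0.1112}]'
python3 -m handwheel '[{"gripper":0,"travel":[0,0,0],"twist":-0.1112},{"gripper":0,"travel":[0,0,0],"twist":-0.1112},{"gripper":0,"travel":[0,0,0],"twist":-0.1112},{"gripper":0,"travel":[0,0,0],"twist":-0.1112}]'
python3 -m handwheel '[{"gripper":0,"travel":[0,0,0],"twist":0},{"gripper":0,"travel":[0,0,0],"twist":0},{"gripper":0,"travel":[0,0,0],"twist":0}]'
python3 - <<'E'
from m import *
f=env.grab_frame("wrist");print(meas(f,(517,7)))
h=f["frame"].astype(int);m=((h[...,0]-h[...,1]>50)&(h[...,0]-h[...,2]>50)).astype(np.uint8)[:180];n,l,s,ce=cv2.connectedComponentsWithStats(m)
for i in range(1,n):
    r=atz(f,ce[i],56)[:2]
    if np.hypot(*(r-[517,7]))<40: print(r.round(1),s[i,4])
print(np.array([env.state()["ee_pos"] for _ in range(3)]),env.state()["ee_rot"])
cv2.imwrite("pics/e.png",cv2.resize(f["frame"][60:260,150:350],(600,600),interpolation=cv2.INTER_CUBIC)[:,:,::-1])
E
```

```text
time_s: 6.02
ee_pos: [573.7, 20.2, 336.8]
ee_rot: [180.0, 0.0, 167.0]
force: [-0.3, 0.4, -1.9]
gripper_width: 20.0
time_s: 6.35
ee_pos: [573.7, 19.8, 336.8]
ee_rot: [180.0, 0.0, -167.6]
force: [0.2, 0.7, -1.1]
gripper_width: 20.0
time_s: 6.6
ee_pos: [573.8, 19.2, 336.8]
ee_rot: [180.0, 0.0, -168.1]
force: [0.3, -0.3, -1.1]
gripper_width: 19.7
{'bore': (array([518.42,   6.58]), np.float64(18.64), 93, 120)}
[507.8  35.7] 22
[529.5 -21.8] 21
[[573.7722847   19.12516508 336.8028187 ]
 [573.7722847   19.12516508 336.8028187 ]
 [573.7722847   19.12516508 336.8028187 ]] [ 1.79994804e+02  6.47078729e-03 -1.68062959e+02]
```

View pics/e.png

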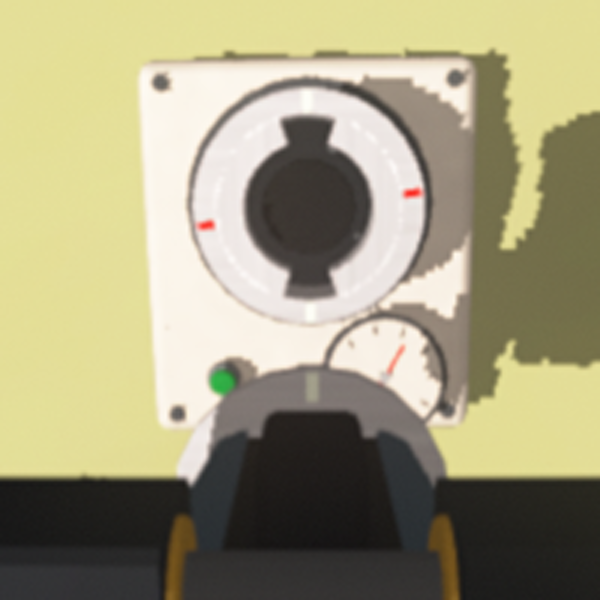

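```bash
python3 - <<'E'
from m import *
f=env.grab_frame("wrist")
P=lambda x,y,z:atz(f,(150+x/3-.33,60+y/3-.33),z)[:2]
st=env.state();t=st["ee_pos"][:2];yw=np.radians(st["ee_rot"][2]);X=np.array([np.cos(yw),np.sin(yw)]);Y=np.array([np.sin(yw),-np.cos(yw)])
for n,q,z in [("mark",(307,97),56),("mark",(311,312),56),("slotL",(280,118),56),("slotR",(335,118),56),("slotL2",(285,298),56),("slotR2",(336,298),56),("flange",(312,366),141.5),("fmark",(312,386),141.5),("flL",(180,470),141.5),("flR",(445,470),141.5),("redL",(206,226),56),("redR",(412,193),56)]:
    w=P(*q,z);d=w-t;print(n,w.round(1),"tool",round(d@X,1),round(d@Y,1))
print(meas(f,(518,7)),t,st["ee_rot"][2])
E
```

```text
mark [ 4.88e+02 -2.00e-01] tool 87.9 -1.0
mark [548.4  13.8] tool 25.9 0.1
slotL [495.3  -6.6] tool 82.1 -8.7
slotR [492.    8.8] tool 82.1 7.0
slotL2 [545.9   5.3] tool 30.1 -7.7
slotR2 [542.7  20.2] tool 30.1 7.6
flange [545.2  13.4] tool 29.1 0.4
fmark [549.4  14.3] tool 24.9 0.4
flL [573.1  -9.3] tool 6.5 -27.6
flR [561.5  45.7] tool 6.5 28.6
redL [529.8 -21.8] tool 51.5 -30.8
redR [507.9  35.3] tool 61.0 29.6
{'bore': (array([518.49,   6.63]), np.float64(18.69), 93, 120)} [573.79774906  18.98882008] -168.05078390367666
```

```bash
python3 -m handwheel '[{"gripper":0,"travel":[0.0285,-0.0004,0],"twist":-0.017},{"gripper":0,"travel":[0.0284,-0.0004,0],"twist":0},{"gripper":0,"travel":[0,0,0.02],"twist":0},{"gripper":0,"travel":[0,0,0.026],"twist":0},{"gripper":0,"travel":[0,0,0],"twist":0}]'
python3 -m handwheel '[{"gripper":0,"travel":[0,0,0],"twist":0},{"gripper":0,"travel":[0,0,0],"twist":0}]'
python3 - <<'E'
from h import *
a=env.grab_frame("wrist")["frame"];A=env.grab_frame("scene");B=env.grab_frame("side")
cr=lambda f,u,v,w=30:cv2.resize(f["frame"][v-w:v+w,u-w:u+w],(300,300),interpolation=cv2.INTER_CUBIC)
cv2.imwrite("pics/f.png",cv2.hconcat([cv2.resize(a[130:330,160:350],(450,474)),cv2.resize(cv2.vconcat([cr(A,322,120),cr(B,126,215,35)]),(237,474))])[:,:,::-1])
E
```

```text
time_s: 7.12
ee_pos: [516.5, 5.6, 287.4]
ee_rot: [179.9, -0.4, -167.1]
force: [-1.2, -0.2, -2.1]
gripper_width: 19.9
time_s: 7.28
ee_pos: [519.2, 5.7, 291.7]
ee_rot: [-180.0, 0.1, -167.0]
force: [0.1, 0.1, -1.7]
gripper_width: 20.0
```

View pics/f.png

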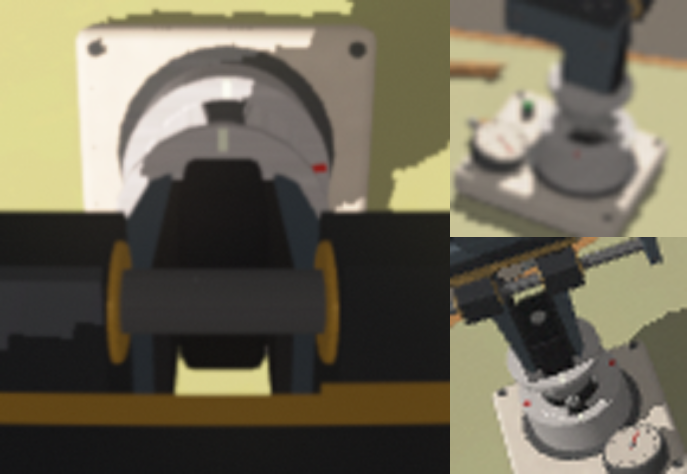

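The plug is over the port with its mark (223,140) and the ring's slot mark (228,88) roughly in line. I'll enter gently and watch the force.

```bash
python3 -m handwheel '[{"gripper":0,"travel":[0,0,0.004],"twist":0},{"gripper":0,"travel":[0,0,0.003],"twist":0},{"gripper":0,"travel":[0,0,0.002],"twist":0},{"gripper":0,"travel":[0,0,0.002],"twist":0},{"gripper":0,"travel":[0,0,0],"twist":0}]'
python3 - <<'E'
from h import *
s=env.state();print(s["torque"],s["force"],s["ee_pos"])
E
```

```text
time_s: 7.85
ee_pos: [518.3, 5.7, 279.2]
ee_rot: [180.0, -0.1, -167.0]
force: [0.2, -0.1, -1.7]
gripper_width: 19.8
[ 0.05179119 -0.00819953  0.01034856] [ 0.15533874 -0.08276755 -1.72849101] [518.30940145   5.68193481 279.22641658]
```

```bash
python3 -m handwheel '[{"gripper":0,"travel":[0,0,0.002],"twist":0},{"gripper":0,"travel":[0,0,0.002],"twist":0},{"gripper":0,"travel":[0,0,0],"twist":0}]' 55
python3 - <<'E'
from h import *
s=env.state();print(s["torque"],s["force"],s["ee_pos"])
E
python3 -m handwheel '[{"gripper":0,"travel":[0,0,0.002],"twist":0},{"gripper":0,"travel":[0,0,0.002],"twist":0},{"gripper":0,"travel":[0,0,0.002],"twist":0},{"gripper":0,"travel":[0,0,0],"twist":0}]'
python3 - <<'E'
from h import *
s=env.state();print(s["torque"],s["force"],s["ee_pos"])
E
```

```text
time_s: 8.1
ee_pos: [518.4, 5.7, 275.3]
ee_rot: [180.0, -0.0, -167.0]
force: [-0.2, 0.6, -1.1]
gripper_width: 19.9
[0.10960423 0.09344864 0.07913508] [-0.2443243   0.55827451 -1.13481746] [518.38241222   5.66368447 275.32206309]
time_s: 8.43
ee_pos: [518.4, 5.7, 269.8]
ee_rot: [180.0, -0.0, -167.0]
force: [-2.2, 0.6, 0.9]
gripper_width: 19.9
[0.23239058 0.4792247  0.04610645] [-2.18573464  0.55017837  0.92021642] [518.38115524   5.71097175 269.75319828]
```

```bash
python3 -m handwheel '[{"gripper":0,"travel":[0.0004,0,0.002],"twist":0},{"gripper":0,"travel":[0,0,0.002],"twist":0},{"gripper":0,"travel":[0,0,0.002],"twist":0},{"gripper":0,"travel":[0,0,0],"twist":0}]'
python3 -m handwheel '[{"gripper":0,"travel":[0.0,0,0.002],"twist":0},{"gripper":0,"travel":[0,0,0.0015],"twist":0},{"gripper":0,"travel":[0,0,0],"twist":0}]'
python3 - <<'E'
from h import *
s=env.state();print(s["torque"],s["force"],s["ee_pos"])
E
```

```text
time_s: 8.77
ee_pos: [518.2, 5.7, 264.1]
ee_rot: [180.0, 0.0, -167.0]
force: [-2.6, 0.3, 4.5]
gripper_width: 19.9
time_s: 9.02
ee_pos: [518.2, 5.7, 260.9]
ee_rot: [180.0, 0.0, -167.0]
force: [-2.1, 0.7, 7.2]
gripper_width: 19.3
[0.35336142 0.65137177 0.04713317] [-2.05120898  0.70837967  7.19988908] [518.15377551   5.671851   260.88640749]
```

```bash
python3 -m handwheel '[{"gripper":0,"travel":[0.0004,0,0.0015],"twist":0},{"gripper":0,"travel":[0,0,0.001],"twist":0},{"gripper":0,"travel":[0,0,0.001],"twist":0},{"gripper":0,"travel":[0,0,0],"twist":0}]'
python3 -m handwheel '[{"gripper":0,"travel":[0.0,0,0.0007],"twist":0},{"gripper":0,"travel":[0,0,0],"twist":0}]'
python3 -m handwheel '[{"gripper":0,"travel":[0.0,0,0.0007],"twist":0},{"gripper":0,"travel":[0,0,0],"twist":0}]'
python3 -m handwheel '[{"gripper":0,"travel":[0.0,0,0.0007],"twist":0},{"gripper":0,"travel":[0,0,0],"twist":0}]'
```

```text
time_s: 9.35
ee_pos: [518.0, 5.6, 257.8]
ee_rot: [180.0, 0.1, -167.0]
force: [-2.7, 1.2, 9.2]
gripper_width: 19.6
time_s: 9.52
ee_pos: [518.0, 5.6, 257.3]
ee_rot: [-180.0, 0.1, -167.0]
force: [-2.9, 2.5, 11.3]
gripper_width: 19.7
time_s: 9.68
ee_pos: [518.0, 5.6, 257.2]
ee_rot: [180.0, 0.1, -167.0]
force: [-4.7, 1.5, 15.0]
gripper_width: 19.9
time_s: 9.85
ee_pos: [517.9, 5.6, 257.2]
ee_rot: [-180.0, 0.1, -167.0]
force: [-5.0, 1.1, 20.2]
gripper_width: 19.9
```

```bash
python3 -m handwheel '[{"gripper":0,"travel":[0.0004,0,0],"twist":0.05},{"gripper":0,"travel":[0,0,0],"twist":0.08},{"gripper":0,"travel":[0,0,0],"twist":0.08},{"gripper":0,"travel":[0,0,0],"twist":0.08},{"gripper":0,"travel":[0,0,0],"twist":0}]' 60
python3 - <<'E'
from h import *
s=env.state();print(s["torque"],s["force"],s["ee_pos"])
E
```

```text
time_s: 10.27
ee_pos: [517.9, 5.8, 257.3]
ee_rot: [179.9, 0.2, 176.2]
force: [-3.2, 2.9, 18.9]
gripper_width: 19.9
[ 0.5503183   1.1251636  -0.18183746] [-3.22012127  2.92394219 18.93134783] [517.85060732   5.7879655  257.25477985]
```

```bash
python3 -m handwheel '[{"gripper":0,"travel":[0,0,0],"twist":0.09},{"gripper":0,"travel":[0,0,0],"twist":0.09},{"gripper":0,"travel":[0,0,0],"twist":0.09},{"gripper":0,"travel":[0,0,0],"twist":0.09},{"gripper":0,"travel":[0,0,0],"twist":0.09}]'
python3 -m handwheel '[{"gripper":0,"travel":[0,0,0],"twist":0.09},{"gripper":0,"travel":[0,0,0],"twist":0.09},{"gripper":0,"travel":[0,0,0],"twist":0.09},{"gripper":0,"travel":[0,0,0],"twist":0.09},{"gripper":0,"travel":[0,0,0],"twist":0.09}]'
python3 -m handwheel '[{"gripper":0,"travel":[0,0,0],"twist":0.08},{"gripper":0,"travel":[0,0,0],"twist":0.05},{"gripper":0,"travel":[0,0,0],"twist":0}]'
python3 - <<'E'
from h import *
s=env.state();print(s["torque"],s["force"],s["ee_pos"],s["ee_rot"])
E
```

```text
time_s: 10.68
ee_pos: [517.9, 6.0, 257.2]
ee_rot: [179.8, 0.1, 150.3]
force: [-3.3, 4.7, 18.8]
gripper_width: 19.7
time_s: 11.1
ee_pos: [518.0, 6.1, 257.2]
ee_rot: [179.8, 0.1, 124.6]
force: [-4.4, 4.8, 17.9]
gripper_width: 20.1
time_s: 11.35
ee_pos: [518.0, 6.0, 257.2]
ee_rot: [179.8, 0.0, 117.2]
force: [-3.3, 4.4, 18.0]
gripper_width: 19.5
[ 0.63666876  1.03645668 -0.19548937] [-3.28934684  4.38692542 17.97804712] [518.00300243   6.01217404 257.23261059] [1.79752049e+02 2.89405558e-02 1.17223063e+02]
```

```bash
cat > s.py <<'E'
from h import *
s=env.state();print("TZ",s["torque"].round(2),s["ee_rot"].round(2))
E
python3 -m handwheel '[{"gripper":0,"travel":[0,0,0],"twist":0.04},{"gripper":0,"travel":[0,0,0],"twist":0.03},{"gripper":0,"travel":[0,0,0],"twist":0}]';python3 s.py
python3 -m handwheel '[{"gripper":0,"travel":[0,0,0],"twist":0.03},{"gripper":0,"travel":[0,0,0],"twist":0}]';python3 s.py
python3 -m handwheel '[{"gripper":0,"travel":[0,0,0],"twist":0.03},{"gripper":0,"travel":[0,0,0],"twist":0}]';python3 s.py
```

```text
time_s: 11.6
ee_pos: [518.1, 6.0, 257.2]
ee_rot: [179.7, 0.0, 113.3]
force: [-3.6, 4.0, 17.4]
gripper_width: 19.8
TZ [0.66 1.   0.02] [1.7974e+02 2.0000e-02 1.1327e+02]
time_s: 11.77
ee_pos: [518.1, 6.0, 257.2]
ee_rot: [179.7, 0.0, 111.6]
force: [-3.4, 4.0, 18.0]
gripper_width: 19.4
TZ [0.65 1.08 0.1 ] [1.7974e+02 2.0000e-02 1.1159e+02]
time_s: 11.93
ee_pos: [517.8, 5.9, 257.2]
ee_rot: [179.8, 0.0, 109.9]
force: [-4.5, 2.8, 18.8]
gripper_width: 19.5
TZ [0.61 1.16 0.19] [1.7980e+02 1.0000e-02 1.0988e+02]
```

```bash

python3 -m handwheel '[{"gripper":0,"travel":[0,0,0],"twist":0.03},{"gripper":0,"travel":[0,0,0],"twist":0}]';python3 s.py
python3 -m handwheel '[{"gripper":0,"travel":[0,0,0],"twist":0.03},{"gripper":0,"travel":[0,0,0],"twist":0}]';python3 s.py
```

```text
time_s: 12.1
ee_pos: [517.6, 5.9, 257.2]
ee_rot: [179.8, 0.0, 108.2]
force: [-5.4, 3.7, 19.1]
gripper_width: 19.6
TZ [0.63 1.27 0.57] [1.7985e+02 1.0000e-02 1.0825e+02]
time_s: 12.27
ee_pos: [517.6, 6.0, 257.2]
ee_rot: [179.9, 0.1, 106.7]
force: [-4.7, 4.3, 18.4]
gripper_width: 19.5
TZ [0.79 1.29 1.4 ] [1.7985e+02 5.0000e-02 1.0672e+02]
```

```bash
python3 - <<'E'
from h import *
a=env.grab_frame("wrist")["frame"];B=env.grab_frame("side");A=env.grab_frame("scene")
cv2.imwrite("pics/g.png",cv2.hconcat([cv2.resize(a[130:330,160:350],(380,400)),cv2.resize(B["frame"][190:260,95:165],(400,400),interpolation=cv2.INTER_CUBIC)])[:,:,::-1])
E
```

```text
(no output)
```

View pics/g.png

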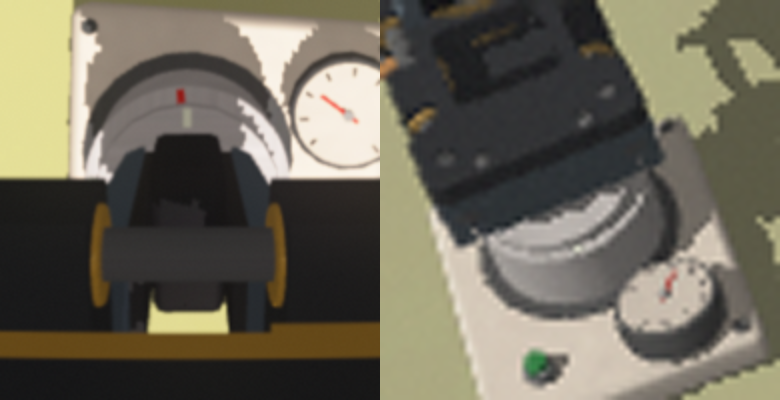

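The flange lies on the ring, and the plug mark (186,117) sits against the red mark (181,96). One small extra turn and press will confirm the hard stop.

```bash

python3 -m handwheel '[{"gripper":0,"travel":[0,0,0.0005],"twist":0.02},{"gripper":0,"travel":[0,0,0],"twist":0},{"gripper":0,"travel":[0,0,0],"twist":0}]';python3 s.py
python3 -m handwheel '[{"gripper":0,"travel":[0,0,0],"twist":0},{"gripper":0,"travel":[0,0,0],"twist":0},{"gripper":0,"travel":[0,0,0],"twist":0},{"gripper":0,"travel":[0,0,0],"twist":0}]';python3 s.py
```

```text
time_s: 12.67
ee_pos: [517.6, 6.1, 257.2]
ee_rot: [179.8, 0.1, 105.7]
force: [-5.9, 3.8, 22.9]
gripper_width: 19.5
TZ [0.83 1.43 1.84] [1.7984e+02 8.0000e-02 1.0572e+02]
time_s: 13.0
ee_pos: [517.6, 6.1, 257.2]
ee_rot: [179.8, 0.1, 105.7]
force: [-6.1, 4.1, 22.5]
gripper_width: 20.4
TZ [0.74 1.46 1.89] [1.7984e+02 8.0000e-02 1.0572e+02]
```

```bash
python3 -c "
from workcell import env
print(env.job_done())"
```

```text
the job is handed in; nothing more can be done
None
```

I gripped the black plug by its flats, entered its lugs into the port's slots and pressed it home. I then turned it clockwise to the stop and handed the job in at about 13 s, still gripping and pressing.

**Last checks before hand-in:**
- **Flush:** the tool height held steady at 257.2 mm, which is the plug-home height, with about 22 N measured upward on the tool. The side picture showed the flange on the ring.
- **Stop:** the twist torque rose from about 0.1 to 1.9 N m. The tool had turned about 87° against the expected 82°. I put the extra down to give in the grip and a degree or so of slot-angle error.
- **Marks:** the plug's mark lay against the red mark, but a few degrees off as seen by the wrist camera.
- **Side force:** about 7 N sideways stayed on the wrist, from a small centring offset. It did not affect the fit.

I did not touch the bystanders or the pink look-alike. I also did not take a final picture of the whole bench to confirm they stayed put.

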